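# Find the stiff key and ring it

### The job

The green key block off the sewing machine has four look-alike white latching keys: three are light and click in, to stay down, under a push of 6 N or less; one has gone stiff. Press every light key in until it clicks and stays down, feeling your way gently and with no more than about 7 N, and leave the stiff key up. When the three light keys are in, slip the orange collar over the stiff key so that it lies flat on the block around it, let go, and leave the bobbins and the screwdriver where they are.

Things in the scene. Friction and masses are not known exactly. Their poses are not given: they have to be found in the camera images.
- block: pale green key block fixed to the bench, 80 mm (x) by 260 mm (y) by 30 mm high; origin at the centre of its underside, z up, the row of four keys along its y axis through its centre (at y = -90, -30, +30 and +90 mm)
- place_0 (a point): point on the block's upper face at the middle of a key hole (place_0 to place_3 run along the block's +y, 60 mm apart). A white round key, 22 mm across, stands over it; which key differs from start to start. Unpressed, its springy flat top is 14 to 18 mm above the block (varies by key and start) and gives 0.4 mm per N under a push
- place_1 (a point): point on the block's upper face at the middle of a key hole (place_0 to place_3 run along the block's +y, 60 mm apart). A white round key, 22 mm across, stands over it; which key differs from start to start. Unpressed, its springy flat top is 14 to 18 mm above the block (varies by key and start) and gives 0.4 mm per N under a push
- place_2 (a point): point on the block's upper face at the middle of a key hole (place_0 to place_3 run along the block's +y, 60 mm apart). A white round key, 22 mm across, stands over it; which key differs from start to start. Unpressed, its springy flat top is 14 to 18 mm above the block (varies by key and start) and gives 0.4 mm per N under a push
- place_3 (a point): point on the block's upper face at the middle of a key hole (place_0 to place_3 run along the block's +y, 60 mm apart). A white round key, 22 mm across, stands over it; which key differs from start to start. Unpressed, its springy flat top is 14 to 18 mm above the block (varies by key and start) and gives 0.4 mm per N under a push
- key_a (a joint): travel of one of the four white keys (its stem, without the give of its soft top), in m: 0 up, growing as it is pushed down. Its place is not told and varies. Push needed: starts at 0.4 of the click force, peaks at 2.5 mm (3 to 5 N for a light key, 10 to 12 N for the stiff one), then falls. Let go before 6 mm it springs back up; beyond that it snaps down and stays on its hard stop at 7.5 mm
- key_b (a joint): travel of one of the four white keys (its stem, without the give of its soft top), in m: 0 up, growing as it is pushed down. Its place is not told and varies. Push needed: starts at 0.4 of the click force, peaks at 2.5 mm (3 to 5 N for a light key, 10 to 12 N for the stiff one), then falls. Let go before 6 mm it springs back up; beyond that it snaps down and stays on its hard stop at 7.5 mm
- key_c (a joint): travel of one of the four white keys (its stem, without the give of its soft top), in m: 0 up, growing as it is pushed down. Its place is not told and varies. Push needed: starts at 0.4 of the click force, peaks at 2.5 mm (3 to 5 N for a light key, 10 to 12 N for the stiff one), then falls. Let go before 6 mm it springs back up; beyond that it snaps down and stays on its hard stop at 7.5 mm
- key_d (a joint): travel of one of the four white keys (its stem, without the give of its soft top), in m: 0 up, growing as it is pushed down. Its place is not told and varies. Push needed: starts at 0.4 of the click force, peaks at 2.5 mm (3 to 5 N for a light key, 10 to 12 N for the stiff one), then falls. Let go before 6 mm it springs back up; beyond that it snaps down and stays on its hard stop at 7.5 mm
- collar: loose orange plastic ring, 44 mm outside and 27 mm inside diameter, 20 mm high, 18 to 35 g, lying flat on the bench to the robot's left; origin at the centre of its underside, z along its axis
- bobbin_1: dark steel bobbin wound white, 28 mm across, 11 mm high, lying flat on the bench; origin at the centre of its underside
- bobbin_2: second bobbin like the first
- screwdriver: small screwdriver with orange handle, 150 mm long, lying on the bench; origin under its middle, x along it
There are look-alikes about, which are no part of the job. What is meant by the collar is not black, and is the smaller of those in its own colour.

How it is judged:
By the outcome, as a careful person would: the job done as asked, in the order asked, and still so for the second after the job is handed in, with the robot touching nothing.
It also fails if it takes over 61 s, if anything falls off the work surface, if the arm or the gripper's body presses on something with over 40 N, if the wrist force passes 120 N, or if a joint passes its speed limit or range.

### The arm

A 6-joint arm with a two-finger parallel gripper is mounted at the origin on the work surface. World frame = base frame: x ahead of the robot, y to its left, z up, the work surface at z = 0. Lengths are in m, angles in rad, forces in N, time in s.
With the tool pointing down it reaches from about 0.375 to 0.9 m from the base axis. Payload 3.1 kg.
Tool frame: the origin (TCP) lies at the very end of the fingers, on their centre line; the grasp point (between the pads) lies 19 mm behind it (grip_depth is the distance from the TCP to the grasp point, in m); z points along the fingers, y is the line along which they close (so a half turn about z gives the same grasp; the last joint's range is limited). The gripper opens to 85 mm and grips with 20 to 120 N. Pads are 22 mm wide; open, the fingers measure 114 mm over their backs; the gripper's body (76 mm by 85 mm) begins 54 mm behind the grasp point. The pads swing forward as they close: fully open they stand 13 mm farther back than shut.
Start: joints at [1.133, 0.527, 1.433, -0, 1.181, -0.178], TCP at [0.16, 0.604, 0.231] pointing down, gripper open.
Joint ranges: [-3.08, 3.08], [-0.75, 2.2], [0.22, 2.44], [-1.43, 4.57], [0, 2.65], [-2.85, 2.85]. Speed limits (rad/s): [2.79, 2.79, 3.14, 3.14, 3.14, 3.14].

### API

Orientations are given as a unit quaternion [x, y, z, w].
In Python, from station import * gives the robot as it stands.
- The arm moves only by the tool apply_moves, never from a script. Its argument "plan" is a list of rows, each a list of 7 numbers: the shift along the tool's x, y, z in m, then the turn, a rotation vector about the tool's x, y, z in rad, then the gripper command: -1 is fully open, 1 is shut, values between are in proportion. In form: [[dx, dy, dz, wx, wy, wz, jaw], ...]. A call has 1 to 8 rows; each row shifts and turns the commanded pose from where the row before left it, along the tool's axes as they then stand; what a row does not reach is not made up. A row lasts 1/8 s, in which the tool goes at most 62.5 mm and 10.7 degrees, less where a joint would pass 70% of its speed; a pose out of reach is approached as far as the arm can. A call is refused whole if a number of a shift passes 0.0625 or a number of a turn 0.188, either way. A call with a gripper value outside its range is refused whole. The fingers move at their own pace and stop on an object; "force" is the grip in N (left out, the last holds). Time passes only in rows, so rows that do not move let the fingers close. It gives the time, the measured TCP pose, the force, the opening and the grip force at its end, in the units of the state.
- sense(): the state, without advancing time (a new reading comes with each control period).
- snapshot(name): name is "scene" or "top" or "wrist"; returns the picture (420x560x3 uint8, red, green, blue); there is no depth.
- calibration(name): a dict with "camera_matrix" (3x3 intrinsics, pixels), "R" (3x3) and "t" (3): a world point X has camera coordinates R X + t; the wrist camera has in their place "mount" (4x4, takes a point from camera to tool coordinates, whose origin is the TCP and whose axes are the flange's). Camera axes: x right, y down, z forward; pixel columns grow to the right and rows downward; lengths in m; the calibration is good to about 2 mm. A picture is of the moment at which its call begins: read the wrist's pose just before it. calibration takes no time and is no camera call.
- sign_off(): hands the job in; it is judged then, once.
The state is a dict: "t": time; "q": joint angles; "qd": joint speeds; "tau": joint torques, N m; "tcp_pos": TCP position; "tool_rot": TCP orientation; "force": force on the tool from outside, world axes, zero at the start; "ft_torque": the same for the moment, N m; "finger_gap": opening from 0.0 (shut) to 1.0 (fully open); "gripper_force": force on a finger pad.
Only numpy, scipy, OpenCV 4.12 (cv2) and the standard library are available. Lean on these libraries where they do the work, as an engineer would, in place of code of your own. Each camera call takes 0.05 s, during which the arm holds its last target. There are 200 camera calls.

## Working session

There is one attempt and no reset: what is moved stays moved. The work goes in short steps, Python scripts to look and compute and a tool call to move; the robot and the scene stay as the last step left them, time stands still between calls to the robot, and variables do not carry over. Pictures are saved under pics/ and viewed, at most 10 in all, crops included, and the job is handed in when it is done.

Besides the shell and the picture viewer there is one more tool, called as name([rows], argument=value, ...), one row to a line, values as JSON. apply_moves: Moves the arm, as the interface text tells. Its arguments: {"type":"object","properties":{"plan":{"type":"array"},"force":{"type":"number"}},"required":["plan"]}

```bash
mkdir -p pics
python3 - <<'E'
from station import *
import cv2
s=sense();print(s)
for n in("scene","top"):
    cv2.imwrite(f"pics/{n}0.png",snapshot(n)[:,:,::-1]); c=calibration(n);print(n,c)
print(calibration("wrist"))
E
```

```text
{'t': 0.0, 'q': array([ 1.13351660e+00,  5.28464953e-01,  1.43393070e+00, -4.49164984e-06,
        1.18141040e+00, -1.78487638e-01]), 'qd': array([0.00081542, 0.00265059, 0.00108041, 0.00123471, 0.00197472,
       0.00021543]), 'tau': array([ 5.10719565e-04, -4.42349374e+01, -1.78026938e+01, -3.11799758e-04,
        8.32880556e-03, -1.52865283e-05]), 'tcp_pos': array([0.15959472, 0.60352016, 0.23032535]), 'tool_rot': array([ 1.29034335e-01,  9.91639509e-01, -1.05529070e-03, -3.33398575e-04]), 'force': array([ 1.23005377, -0.3635291 , -0.48427667]), 'ft_torque': array([0.01984955, 0.01305285, 0.00348621]), 'gripper_force': 0.0, 'finger_gap': 1.0004920993873962}
scene {'camera_matrix': array([[461.19972564,   0.        , 289.77850216],
       [  0.        , 461.19972564, 210.09972002],
       [  0.        ,   0.        ,   1.        ]]), 'R': array([[-0.44013996,  0.89761855, -0.02361678],
       [ 0.48571177,  0.21587873, -0.84704218],
       [-0.75522241, -0.38428806, -0.53100075]]), 't': array([ 0.18409747, -0.21807188,  1.57151023])}
top {'camera_matrix': array([[435.11572125,   0.
[... 153 characters left out ...]
, -0.99974159,  0.02168011],
       [-0.99706669,  0.00516173, -0.07636341],
       [ 0.07623177, -0.02213853, -0.99684432]]), 't': array([0.04230854, 0.52069296, 0.87584482])}
{'camera_matrix': array([[350.53140761,   0.        , 278.51350586],
       [  0.        , 350.53140761, 207.68239848],
       [  0.        ,   0.        ,   1.        ]]), 'mount': array([[ 7.03271539e-04, -9.46552974e-01, -3.22547629e-01,
         8.30026758e-02],
       [ 9.99999742e-01,  6.19292402e-04,  3.62979858e-04,
         2.71920501e-04],
       [-1.43828368e-04, -3.22547801e-01,  9.46553166e-01,
        -1.42005749e-01],
       [ 0.00000000e+00,  0.00000000e+00,  0.00000000e+00,
         1.00000000e+00]])}
```

View pics/scene0.png

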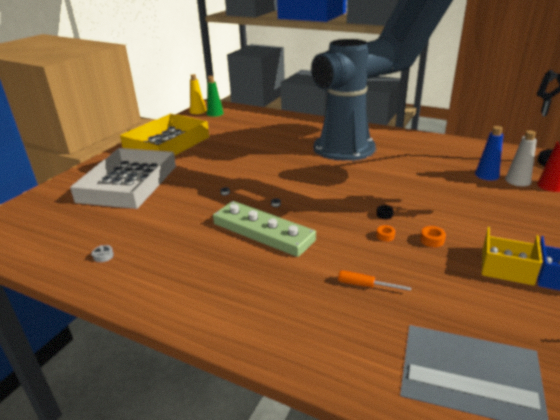

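View pics/top0.png

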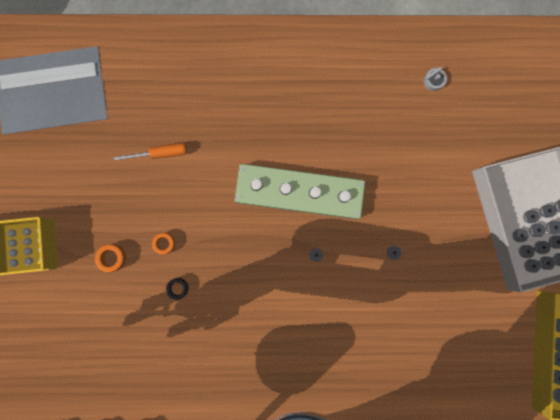

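Candidates for the collar (top picture): small orange ring (163,244), larger orange ring (109,258), black ring (177,289), screwdriver's orange handle (167,151). By the description it is the small orange ring at (163,244). The block is at (300,191) with keys at (256,184), (286,188), (316,192) and (345,196). The bobbins are at (316,254) and (394,253).

```bash
cat > h.py <<'E'
from station import *
import numpy as np, cv2
from scipy.spatial.transform import Rotation as Rot
def cam(name,s=None):
    c=calibration(name);K=c["camera_matrix"]
    if name=="wrist":
        M=c["mount"];Rt=Rot.from_quat(s["tool_rot"]).as_matrix()
        Rw=Rt@M[:3,:3];o=Rt@M[:3,3]+s["tcp_pos"]
    else: Rw=c["R"].T;o=-Rw@c["t"]
    return K,Rw,o
def ray(C,uv,z):
    K,Rw,o=C;d=Rw@np.linalg.inv(K)@[uv[0],uv[1],1.];return o+d*(z-o[2])/d[2]
def mask(img,kind):
    h=cv2.cvtColor(img,cv2.COLOR_RGB2HSV)
    r={"orange":((5,215,150),(14,255,255)),"green":((35,40,90),(75,255,255)),"white":((0,0,140),(180,45,255))}[kind]
    return cv2.inRange(h,*map(np.array,r))
def blobs(m,amin=30,amax=1e9):
    cs,_=cv2.findContours(m,cv2.RETR_EXTERNAL,cv2.CHAIN_APPROX_NONE)
    return [c for c in cs if amin<cv2.contourArea(c)<amax]
E
python3 - <<'E'
from h import *
for n in("top",):
    im=cv2.imread(f"pics/{n}0.png")[:,:,::-1].copy();C=cam(n)
    for k,z in(("orange",.02),("green",.03),("white",.046)):
        for c in blobs(mask(im,k)):
            (u,v),(w,h),a=cv2.minAreaRect(c)
            if cv2.contourArea(c)<5000 and 90<u<370: print(k,round(u,1),round(v,1),round(w,1),round(h,1),round(a,1),ray(C,(u,v),z).round(4))
    b=blobs(mask(im,"green"),1000);
    for c in b: print("corners",[ray(C,p,.03)[:2].round(4).tolist() for p in cv2.boxPoints(cv2.minAreaRect(c))])
    cv2.imwrite("pics/crop.png",cv2.resize(im[215:305,85:205,::-1],None,fx=5,fy=5,interpolation=2))
E
```

```text
green 299.9 191.0 126.2 38.6 7.7 [ 0.5597 -0.0053  0.03  ]
white 344.0 195.5 11.0 12.0 90.0 [ 0.5484 -0.0928  0.046 ]
white 314.5 191.5 11.0 11.0 90.0 [ 0.5567 -0.0335  0.046 ]
white 284.8 187.8 10.6 11.3 45.0 [0.5645 0.0261 0.046 ]
white 255.5 183.5 11.0 11.0 90.0 [0.5733 0.0847 0.046 ]
white 130.6 155.9 2.5 33.4 81.6 [0.63   0.3343 0.046 ]
white 337.0 7.0 14.0 20.0 90.0 [ 0.9421 -0.0855  0.046 ]
corners [[0.5385, 0.1274], [0.617, 0.1169], [0.5811, -0.1394], [0.5026, -0.1271]]
```

View pics/crop.png

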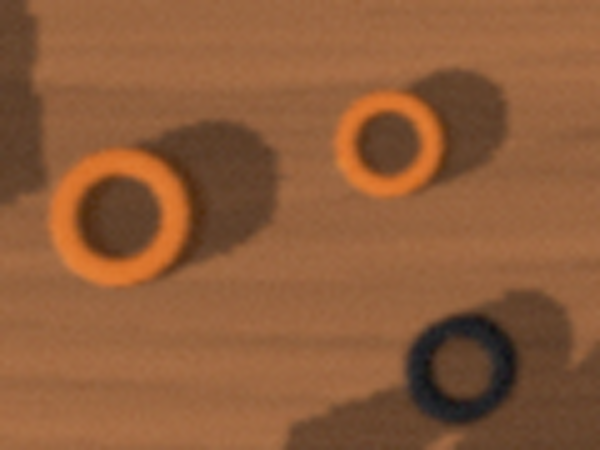

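The crop shows a small orange ring at (390,143), clearly smaller than the one at (120,217), and a black ring at (462,368). The small orange ring is the collar. I turn the tool so that its x is the block's +y and its y is the block's +x, then go over to the keys.

apply_moves([
  [0,0,0,0,0,0.1815,1],
  [0,0,0,0,0,0.1815,1],
  [0,0,0,0,0,0.1815,1],
  [0,0,0,0,0,0.1815,1],
  [0,0,0,0,0,0.1815,1],
  [0,0,0,0,0,0.1815,1],
  [0,0,0,0,0,0.1815,1],
  [0,0,0,0,0,0.1815,1],
], force=40)

```text
t: 1.1
tcp_pos: [0.1597, 0.6038, 0.2307]
tool_rot: [0.757, 0.654, -0.001, 0.0]
force: [-0.5, 0.5, 0.1]
finger_gap: -0.0
gripper_force: 0.0
```

apply_moves([
  [-0.0285,0.03,0.002,0,0,0,1],
  [-0.0285,0.03,0.002,0,0,0,1],
  [-0.0285,0.03,0.002,0,0,0,1],
  [-0.0285,0.03,0.002,0,0,0,1],
  [-0.0285,0.03,0.002,0,0,0,1],
  [-0.0285,0.03,0.002,0,0,0,1],
  [-0.0285,0.03,0.002,0,0,0,1],
  [-0.0285,0.03,0.002,0,0,0,1],
])

```text
t: 2.1
tcp_pos: [0.3663, 0.3437, 0.215]
tool_rot: [0.755, 0.656, -0.0, -0.0]
force: [-0.0, 0.5, 0.5]
finger_gap: -0.003
gripper_force: 0.0
```

apply_moves([
  [-0.0285,0.03,0.002,0,0,0,1],
  [-0.0285,0.03,0.002,0,0,0,1],
  [-0.0285,0.03,0.002,0,0,0,1],
  [-0.0285,0.03,0.002,0,0,0,1],
  [-0.0285,0.03,0.002,0,0,0,1],
  [-0.0285,0.03,0.002,0,0,0,1],
  [-0.0285,0.03,0.002,0,0,0,1],
  [0,0,0,0,0,0,1],
])

```text
t: 3.1
tcp_pos: [0.5478, 0.1157, 0.2008]
tool_rot: [0.756, 0.654, 0.0, 0.0]
force: [-0.2, 0.6, -0.3]
finger_gap: -0.003
gripper_force: 0.0
```

Run:
```python
from h import *
s=sense();im=snapshot("wrist");cv2.imwrite("pics/w1.png",im[:,:,::-1])
print(s["t"],s["tcp_pos"],Rot.from_quat(s["tool_rot"]).as_matrix().round(4),s["force"],s["finger_gap"])
```

```text
3.1 [0.54777094 0.11570427 0.20083285] [[ 1.434e-01  9.897e-01  9.000e-04]
 [ 9.897e-01 -1.434e-01 -4.000e-04]
 [-3.000e-04  9.000e-04 -1.000e+00]] [-0.16199928  0.62849741 -0.34912091] -0.0030745969240032235
```

View pics/w1.png

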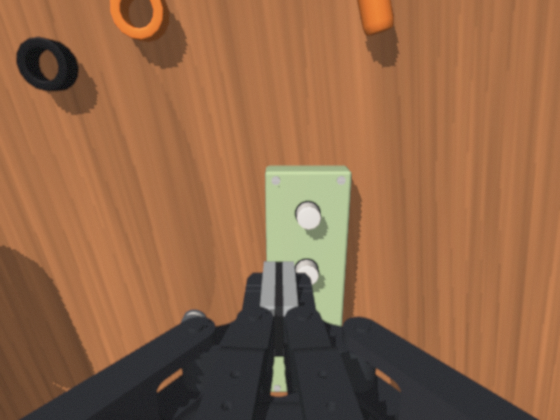

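Wrist view: the block reads from (267,170) to (349,170) at its +y end, key 3 is at (308,215), key 2 at (308,272), and the fingertips are at about (279,265). I compare positions from this view with the top view.

Run:
```python
from h import *
s=sense();im=cv2.imread("pics/w1.png")[:,:,::-1].copy();C=cam("wrist",s)
R=Rot.from_quat(s["tool_rot"]).as_matrix()
for c in blobs(mask(im,"white"),150,2000):
    (u,v),r=cv2.minEnclosingCircle(c);x,y,w,h=cv2.boundingRect(c)
    if 290<u<330: print("key",round(u,1),round(v,1),round(r,1),(x,y,w,h),cv2.contourArea(c),[ray(C,(u,v),z).round(4) for z in(.044,.048)])
m=mask(im,"green")
for v in range(185,250,20):
    xs=np.where(m[v,250:370])[0]+250
    print(v,[ray(C,(x,v),.03)[:2].round(4) for x in(xs.min()-.5,xs.max()+.5)])
xs=m[:, 285:300].argmax(0);print("end rows",xs,ray(C,(308,np.median(xs)),.03))
top=cv2.imread("pics/top0.png")[:,:,::-1].copy();T=cam("top")
h=cv2.cvtColor(top,cv2.COLOR_RGB2HSV);
for k,I,CC in(("top",top,T),("wrist",im,C)):
    h=cv2.cvtColor(I,cv2.COLOR_RGB2HSV);mm=cv2.inRange(h,(3,190,170),(20,255,255))
    for c in blobs(mm,40):
        e=cv2.minEnclosingCircle(c);x,y,w,hh=cv2.boundingRect(c);print(k,e,(x,y,w,hh),ray(CC,(x+w/2-.5,y+hh/2-.5),.02))
```

```text
key 307.5 272.0 13.3 (296, 260, 23, 25) 284.0 [array([0.5619, 0.0303, 0.044 ]), array([0.5618, 0.0326, 0.048 ])]
key 308.2 216.0 14.0 (296, 202, 26, 29) 506.0 [array([0.5691, 0.0871, 0.044 ]), array([0.5689, 0.0887, 0.048 ])]
185 [array([0.5341, 0.1177]), array([0.6108, 0.1068])]
205 [array([0.5311, 0.0985]), array([0.6083, 0.0875])]
225 [array([0.529 , 0.0784]), array([0.6058, 0.0675])]
245 [array([0.5258, 0.0576]), array([0.6032, 0.0466])]
end rows [167 167 167 167 167 167 167 167 167 167 167 167 167 167 167] [0.57481739 0.12893652 0.03      ]
top ((108.66609191894531, 257.8909912109375), 13.315226554870605) (96, 245, 26, 27) [0.42626592 0.38293595 0.02      ]
top ((162.31080627441406, 243.229736328125), 10.25301742553711) (153, 233, 20, 21) [0.45578086 0.27473748 0.02      ]
top ((166.11764526367188, 149.0), 17.14693260192871) (149, 145, 35, 13) [0.6453336  0.27007502 0.02      ]
wrist ((374.09075927734375, 12.368094444274902), 18.748939514160156) (360, 0, 32, 32) [0.64455456 0.24425101 0.02      ]
wrist ((135.7481231689453, 12.590452194213867), 26.87931251525879) (112, 0, 51, 39) [0.45031702 0.2694305  0.02      ]
```

apply_moves([
  [-0.013,0.0136,0.045,0,0,0,1],
  [-0.013,0.0136,0.05,0,0,0,1],
  [0,0,0.045,0,0,0,1],
  [0,0,0.009,0,0,0,1],
  [0,0,0,0,0,0,1],
])

```text
t: 3.78
tcp_pos: [0.5686, 0.0894, 0.0525]
tool_rot: [0.754, 0.656, -0.0, -0.0]
force: [0.0, -0.4, 0.1]
finger_gap: 0.0
gripper_force: 0.0
```

apply_moves([
  [0,0,0.002,0,0,0,1],
  [0,0,0.002,0,0,0,1],
  [0,0,0,0,0,0,1],
])

```text
t: 4.15
tcp_pos: [0.5696, 0.0886, 0.0492]
tool_rot: [0.755, 0.656, 0.001, 0.001]
force: [0.2, -0.1, 0.2]
finger_gap: 0.003
gripper_force: 0.0
```

apply_moves([
  [0,0,0.001,0,0,0,1],
  [0,0,0,0,0,0,1],
])

```text
t: 4.4
tcp_pos: [0.5691, 0.0885, 0.0474]
tool_rot: [0.755, 0.656, -0.0, 0.0]
force: [-0.9, 0.8, 0.0]
finger_gap: -0.001
gripper_force: 0.0
```

apply_moves([
  [0,0,0.001,0,0,0,1],
  [0,0,0,0,0,0,1],
])

```text
t: 4.65
tcp_pos: [0.5691, 0.0885, 0.0462]
tool_rot: [0.755, 0.656, -0.0, -0.0]
force: [-0.7, 0.7, -1.3]
finger_gap: -0.0
gripper_force: 0.0
```

apply_moves([
  [0,0,0.001,0,0,0,1],
  [0,0,0,0,0,0,1],
])

```text
t: 4.9
tcp_pos: [0.5692, 0.0885, 0.0453]
tool_rot: [0.755, 0.656, -0.0, 0.0]
force: [0.1, -1.6, 0.5]
finger_gap: 0.005
gripper_force: 0.4
```

apply_moves([
  [0,0,0.001,0,0,0,1],
  [0,0,0,0,0,0,1],
])

```text
t: 5.15
tcp_pos: [0.5692, 0.0885, 0.0444]
tool_rot: [0.755, 0.656, 0.0, 0.0]
force: [-1.0, -0.2, 2.3]
finger_gap: -0.002
gripper_force: 1.1
```

apply_moves([
  [0,0,0.001,0,0,0,1],
  [0,0,0,0,0,0,1],
])

```text
t: 5.4
tcp_pos: [0.5692, 0.0885, 0.0434]
tool_rot: [0.755, 0.656, 0.0, 0.0]
force: [-1.6, -0.4, 3.5]
finger_gap: -0.001
gripper_force: 1.5
```

apply_moves([
  [0,0,0.0005,0,0,0,1],
  [0,0,0,0,0,0,1],
])

```text
t: 5.65
tcp_pos: [0.5692, 0.0885, 0.0429]
tool_rot: [0.755, 0.656, 0.0, 0.0]
force: [-0.6, -0.8, 3.0]
finger_gap: -0.001
gripper_force: 1.7
```

apply_moves([
  [0,0,0.0005,0,0,0,1],
  [0,0,0,0,0,0,1],
])

```text
t: 5.9
tcp_pos: [0.5692, 0.0885, 0.0424]
tool_rot: [0.755, 0.656, 0.0, 0.0]
force: [-0.0, 0.2, 3.7]
finger_gap: 0.0
gripper_force: 1.9
```

apply_moves([
  [0,0,0.0005,0,0,0,1],
  [0,0,0,0,0,0,1],
])

```text
t: 6.15
tcp_pos: [0.5692, 0.0885, 0.0418]
tool_rot: [0.755, 0.656, 0.0, 0.0]
force: [-1.1, -0.5, 4.1]
finger_gap: 0.003
gripper_force: 2.0
```

apply_moves([
  [0,0,0.0005,0,0,0,1],
  [0,0,0.0005,0,0,0,1],
])

```text
t: 6.4
tcp_pos: [0.5692, 0.0885, 0.0408]
tool_rot: [0.755, 0.656, 0.0, 0.0]
force: [-0.6, -0.3, 3.2]
finger_gap: 0.003
gripper_force: 2.0
```

apply_moves([
  [0,0,0.001,0,0,0,1],
  [0,0,0,0,0,0,1],
])

```text
t: 6.65
tcp_pos: [0.5688, 0.0885, 0.0393]
tool_rot: [0.755, 0.656, -0.0, -0.0]
force: [0.5, 0.1, -0.1]
finger_gap: 0.0
gripper_force: 0.0
```

apply_moves([
  [0,0,0.001,0,0,0,1],
  [0,0,0,0,0,0,1],
])

```text
t: 6.9
tcp_pos: [0.5689, 0.0885, 0.0384]
tool_rot: [0.755, 0.656, -0.0, -0.0]
force: [0.0, -0.5, -0.5]
finger_gap: 0.005
gripper_force: 0.0
```

Key 3 clicked: the force dropped from 4 N to 0. On to place_2.

apply_moves([
  [0,0,-0.0135,0,0,0,1],
  [-0.031,0.0005,0,0,0,0,1],
  [-0.031,0.0005,0,0,0,0,1],
  [0,0,0.003,0,0,0,1],
  [0,0,0,0,0,0,1],
])

```text
t: 7.52
tcp_pos: [0.5616, 0.0273, 0.0496]
tool_rot: [0.755, 0.656, 0.0, -0.0]
force: [-1.0, -0.3, 0.2]
finger_gap: -0.003
gripper_force: 0.0
```

apply_moves([
  [0,0,0.001,0,0,0,1],
  [0,0,0,0,0,0,1],
])

```text
t: 7.78
tcp_pos: [0.5615, 0.0278, 0.0483]
tool_rot: [0.754, 0.656, -0.0, -0.0]
force: [0.2, -0.1, -0.6]
finger_gap: -0.005
gripper_force: 0.0
```

apply_moves([
  [0,0,0.001,0,0,0,1],
  [0,0,0,0,0,0,1],
])

```text
t: 8.02
tcp_pos: [0.5614, 0.0272, 0.0472]
tool_rot: [0.755, 0.656, -0.0, -0.0]
force: [-0.2, 0.7, -0.6]
finger_gap: -0.001
gripper_force: 0.0
```

apply_moves([
  [0,0,0.001,0,0,0,1],
  [0,0,0,0,0,0,1],
])

```text
t: 8.28
tcp_pos: [0.5614, 0.027, 0.0462]
tool_rot: [0.755, 0.656, -0.0, -0.0]
force: [-0.9, 1.2, 0.2]
finger_gap: 0.002
gripper_force: 0.0
```

apply_moves([
  [0,0,0.001,0,0,0,1],
  [0,0,0,0,0,0,1],
])

```text
t: 8.52
tcp_pos: [0.5614, 0.0269, 0.0452]
tool_rot: [0.755, 0.656, -0.0, -0.0]
force: [-0.1, -0.4, 0.3]
finger_gap: -0.0
gripper_force: 0.0
```

apply_moves([
  [0,0,0.001,0,0,0,1],
  [0,0,0,0,0,0,1],
])

```text
t: 8.78
tcp_pos: [0.5615, 0.027, 0.0442]
tool_rot: [0.755, 0.656, -0.0, -0.0]
force: [0.2, -0.3, 0.2]
finger_gap: 0.003
gripper_force: 0.0
```

apply_moves([
  [0,0,0.001,0,0,0,1],
  [0,0,0,0,0,0,1],
])

```text
t: 9.02
tcp_pos: [0.5615, 0.027, 0.0434]
tool_rot: [0.755, 0.656, 0.0, 0.0]
force: [0.5, -0.7, 1.1]
finger_gap: 0.003
gripper_force: 0.8
```

apply_moves([
  [0,0,0.001,0,0,0,1],
  [0,0,0,0,0,0,1],
])

```text
t: 9.28
tcp_pos: [0.5615, 0.027, 0.0424]
tool_rot: [0.755, 0.656, 0.0, 0.0]
force: [-1.3, -0.1, 2.5]
finger_gap: 0.001
gripper_force: 1.2
```

apply_moves([
  [0,0,0.001,0,0,0,1],
  [0,0,0,0,0,0,1],
])

```text
t: 9.52
tcp_pos: [0.5615, 0.027, 0.0414]
tool_rot: [0.755, 0.656, 0.0, 0.0]
force: [-1.0, 0.9, 3.2]
finger_gap: -0.003
gripper_force: 1.5
```

apply_moves([
  [0,0,0.0005,0,0,0,1],
  [0,0,0,0,0,0,1],
])

```text
t: 9.78
tcp_pos: [0.5615, 0.027, 0.0408]
tool_rot: [0.755, 0.656, 0.0, 0.0]
force: [-1.2, 0.7, 3.4]
finger_gap: -0.002
gripper_force: 1.6
```

Light. I go on to the click.

apply_moves([
  [0,0,0.001,0,0,0,1],
  [0,0,0,0,0,0,1],
])

```text
t: 10.02
tcp_pos: [0.5615, 0.027, 0.0397]
tool_rot: [0.755, 0.656, 0.0, 0.0]
force: [-0.3, 0.6, 2.7]
finger_gap: 0.002
gripper_force: 1.6
```

apply_moves([
  [0,0,0.001,0,0,0,1],
  [0,0,0,0,0,0,1],
])

```text
t: 10.28
tcp_pos: [0.5615, 0.027, 0.0385]
tool_rot: [0.755, 0.656, -0.0, -0.0]
force: [-0.0, 0.2, 0.7]
finger_gap: 0.001
gripper_force: 0.5
```

apply_moves([
  [0,0,0.001,0,0,0,1],
  [0,0,0,0,0,0,1],
])

```text
t: 10.52
tcp_pos: [0.5613, 0.027, 0.0375]
tool_rot: [0.755, 0.656, -0.0, -0.0]
force: [-0.2, -0.3, 0.3]
finger_gap: -0.002
gripper_force: 0.0
```

apply_moves([
  [0,0,0.0015,0,0,0,1],
  [0,0,0,0,0,0,1],
])

```text
t: 10.78
tcp_pos: [0.5615, 0.027, 0.0363]
tool_rot: [0.755, 0.656, -0.0, -0.0]
force: [-1.1, -0.3, 1.8]
finger_gap: 0.002
gripper_force: 0.5
```

apply_moves([
  [0,0,-0.0155,0,0,0,1],
  [-0.03,0.0005,0,0,0,0,1],
  [-0.03,0,0,0,0,0,1],
  [0,0,0.003,0,0,0,1],
  [0,0,0,0,0,0,1],
])

```text
t: 11.4
tcp_pos: [0.5536, -0.0322, 0.0491]
tool_rot: [0.755, 0.656, 0.0, -0.0]
force: [-0.6, 0.1, 0.8]
finger_gap: 0.001
gripper_force: 0.0
```

apply_moves([
  [0,0,0.001,0,0,0,1],
  [0,0,0,0,0,0,1],
])

```text
t: 11.65
tcp_pos: [0.5536, -0.0317, 0.0478]
tool_rot: [0.754, 0.656, -0.0, -0.0]
force: [-0.2, 0.5, 1.0]
finger_gap: 0.002
gripper_force: 0.0
```

apply_moves([
  [0,0,0.001,0,0,0,1],
  [0,0,0,0,0,0,1],
])

```text
t: 11.9
tcp_pos: [0.5536, -0.0322, 0.0468]
tool_rot: [0.755, 0.656, 0.0, -0.0]
force: [-0.9, 0.8, 0.5]
finger_gap: -0.003
gripper_force: 0.4
```

apply_moves([
  [0,0,0.001,0,0,0,1],
  [0,0,0,0,0,0,1],
])

```text
t: 12.15
tcp_pos: [0.5537, -0.0323, 0.046]
tool_rot: [0.755, 0.656, 0.0, -0.0]
force: [-0.1, 2.2, 3.3]
finger_gap: -0.005
gripper_force: 1.4
```

apply_moves([
  [0,0,0.0005,0,0,0,1],
  [0,0,0,0,0,0,1],
])

```text
t: 12.4
tcp_pos: [0.5537, -0.0323, 0.0455]
tool_rot: [0.755, 0.656, 0.0, -0.0]
force: [0.2, 3.3, 3.3]
finger_gap: -0.001
gripper_force: 1.9
```

apply_moves([
  [0,0,0.0005,0,0,0,1],
  [0,0,0,0,0,0,1],
])

```text
t: 12.65
tcp_pos: [0.5537, -0.0323, 0.045]
tool_rot: [0.755, 0.656, 0.0, -0.0]
force: [-0.7, 3.6, 5.9]
finger_gap: 0.0
gripper_force: 2.5
```

Place_1 looks stiff: 5 N at 2 mm and still rising. I leave it and try place_0.

apply_moves([
  [0,0,-0.006,0,0,0,1],
  [-0.03,0,0,0,0,0,1],
  [-0.03,0,0,0,0,0,1],
  [0,0,0.003,0,0,0,1],
  [0,0,0,0,0,0,1],
])

```text
t: 13.28
tcp_pos: [0.5447, -0.0918, 0.0474]
tool_rot: [0.755, 0.656, -0.0, -0.001]
force: [0.6, 0.7, 0.3]
finger_gap: 0.001
gripper_force: 0.0
```

apply_moves([
  [0,0,0.001,0,0,0,1],
  [0,0,0,0,0,0,1],
])

```text
t: 13.52
tcp_pos: [0.5451, -0.0911, 0.0467]
tool_rot: [0.754, 0.656, -0.0, -0.0]
force: [-1.2, 0.4, 0.5]
finger_gap: 0.001
gripper_force: 0.2
```

apply_moves([
  [0,0,0.001,0,0,0,1],
  [0,0,0,0,0,0,1],
])

```text
t: 13.78
tcp_pos: [0.5452, -0.0913, 0.0459]
tool_rot: [0.755, 0.656, 0.0, -0.0]
force: [-0.7, 1.9, 2.0]
finger_gap: -0.003
gripper_force: 0.9
```

apply_moves([
  [0,0,0.001,0,0,0,1],
  [0,0,0,0,0,0,1],
])

```text
t: 14.02
tcp_pos: [0.5452, -0.0916, 0.0449]
tool_rot: [0.755, 0.656, 0.0, -0.0]
force: [0.5, 2.2, 1.6]
finger_gap: -0.006
gripper_force: 1.4
```

apply_moves([
  [0,0,0.001,0,0,0,1],
  [0,0,0,0,0,0,1],
])

```text
t: 14.28
tcp_pos: [0.5452, -0.0917, 0.0438]
tool_rot: [0.755, 0.656, 0.0, -0.0]
force: [-0.1, 3.6, 3.4]
finger_gap: 0.003
gripper_force: 1.7
```

apply_moves([
  [0,0,0.001,0,0,0,1],
  [0,0,0,0,0,0,1],
])

```text
t: 14.52
tcp_pos: [0.5452, -0.0918, 0.0428]
tool_rot: [0.755, 0.656, 0.0, -0.0]
force: [0.0, 3.5, 3.8]
finger_gap: 0.003
gripper_force: 1.9
```

apply_moves([
  [0,0,0.0005,0,0,0,1],
  [0,0,0,0,0,0,1],
])

```text
t: 14.78
tcp_pos: [0.5452, -0.0919, 0.0423]
tool_rot: [0.755, 0.656, -0.0, -0.0]
force: [-0.1, 3.8, 3.3]
finger_gap: -0.0
gripper_force: 1.8
```

apply_moves([
  [0,0,0.001,0,0,0,1],
  [0,0,0,0,0,0,1],
])

```text
t: 15.02
tcp_pos: [0.5454, -0.0925, 0.041]
tool_rot: [0.755, 0.656, -0.0, 0.001]
force: [-0.5, -0.7, -0.1]
finger_gap: 0.002
gripper_force: 0.0
```

apply_moves([
  [0,0,0.001,0,0,0,1],
  [0,0,0.001,0,0,0,1],
])

```text
t: 15.28
tcp_pos: [0.5454, -0.0923, 0.0391]
tool_rot: [0.755, 0.656, -0.0, 0.0]
force: [-0.8, -0.5, 0.1]
finger_gap: -0.002
gripper_force: 0.4
```

apply_moves([
  [0,0,0.001,0,0,0,1],
  [0,0,0,0,0,0,1],
])

```text
t: 15.52
tcp_pos: [0.5454, -0.0923, 0.0384]
tool_rot: [0.755, 0.656, -0.0, 0.0]
force: [-1.4, -1.4, 2.6]
finger_gap: 0.0
gripper_force: 1.1
```

All three light keys have clicked. I lift, look at the stiff key from here, then go to the collar with the jaw open.

apply_moves([
  [0,0,-0.04,0,0,0,1],
  [0,0,-0.05,0,0,0,1],
  [0,0,-0.01,0,0,0,1],
  [0,0,0,0,0,0,1],
])

```text
t: 16.02
tcp_pos: [0.5454, -0.0918, 0.1388]
tool_rot: [0.755, 0.656, 0.0, 0.001]
force: [0.2, 0.9, -0.2]
finger_gap: 0.004
gripper_force: 0.0
```

Run:
```python
from h import *
import json
s=sense();im=snapshot("wrist");cv2.imwrite("pics/w2.png",im[:,:,::-1])
json.dump({k:np.array(s[k]).tolist() for k in("tcp_pos","tool_rot")},open("w2.json","w"))
C=cam("wrist",s);print(s["tcp_pos"])
h=cv2.cvtColor(im,cv2.COLOR_RGB2HSV)
for c in blobs(mask(im,"white"),150,4000):
    x,y,w,hh=cv2.boundingRect(c);(u,v),r=cv2.minEnclosingCircle(c);print((x,y,w,hh),round(u,1),round(v,1),round(r,1),ray(C,(u,v),.047))
```

```text
[ 0.54538811 -0.09182132  0.13878527]
(542, 342, 18, 45) 557.5 364.0 22.1 [ 0.75699089 -0.25655837  0.047     ]
(283, 262, 14, 53) 288.0 288.0 26.3 [ 0.54439454 -0.15340597  0.047     ]
(261, 262, 14, 50) 269.0 286.5 24.8 [ 0.53021076 -0.15008109  0.047     ]
(264, 195, 30, 32) 278.9 210.6 15.7 [ 0.54617225 -0.09036293  0.047     ]
(262, 112, 35, 36) 279.4 129.4 17.6 [ 0.5542857  -0.03464029  0.047     ]
(263, 11, 34, 39) 279.5 30.1 19.2 [0.56244154 0.02337929 0.047     ]
```

View pics/w2.png

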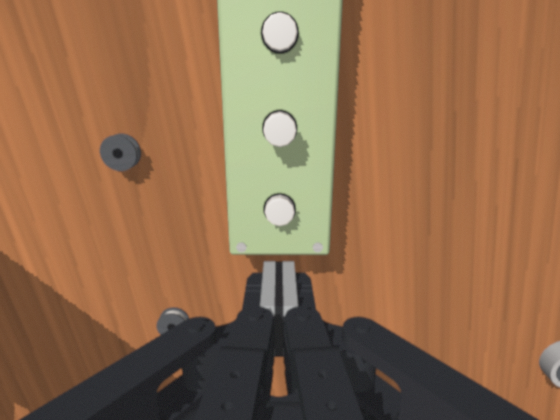

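apply_moves([
  [0.0466,-0.0236,0,0,0,0,-1],
  [0.0466,-0.0236,0,0,0,0,-1],
  [0.0466,-0.0236,0,0,0,0,-1],
  [0.0466,-0.0236,0,0,0,0,-1],
  [0.0466,-0.0236,0,0,0,0,-1],
  [0.0466,-0.0236,0,0,0,0,-1],
  [0,0,0,0,0,0,-1],
  [0,0,0,0,0,0,-1],
])

```text
t: 17.08
tcp_pos: [0.4435, 0.2044, 0.1372]
tool_rot: [0.755, 0.656, -0.001, -0.0]
force: [0.3, -0.5, -1.0]
finger_gap: 0.997
gripper_force: 0.0
```

Run:
```python
from h import *
s=sense();im=snapshot("wrist");cv2.imwrite("pics/w3.png",im[:,:,::-1])
C=cam("wrist",s);print(s["t"],s["tcp_pos"],s["finger_gap"]);R=Rot.from_quat(s["tool_rot"]).as_matrix()
h=cv2.cvtColor(im,cv2.COLOR_RGB2HSV);mm=cv2.inRange(h,(3,170,120),(20,255,255))
for c in blobs(mm,400):
    e=cv2.fitEllipse(cv2.convexHull(c));print(e,cv2.boundingRect(c),[(ray(C,e[0],z).round(4),(R.T@(ray(C,e[0],z)-s["tcp_pos"])).round(4)) for z in(.01,.02)])
```

```text
17.075 [0.44345781 0.20442022 0.13716455] 0.9967795930586056
((278.6529235839844, 104.64436340332031), (60.85649490356445, 63.59566116333008), 177.29270935058594) (249, 73, 61, 64) [(array([0.4534, 0.2755, 0.01  ]), array([0.072 , 0.0003, 0.1271])), (array([0.4535, 0.276 , 0.02  ]), array([0.0724, 0.0002, 0.1171]))]
((547.5861206054688, 72.51793670654297), (51.283485412597656, 126.77497863769531), 178.24105834960938) (526, 16, 34, 117) [(array([0.6471, 0.2709, 0.01  ]), array([0.0942, 0.1927, 0.1267])), (array([0.64  , 0.2715, 0.02  ]), array([0.0938, 0.1856, 0.1167]))]
```

View pics/w3.png

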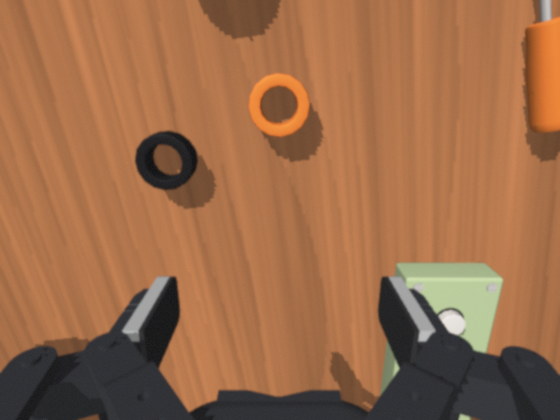

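The wrist shows the collar at (279,105) between nothing close; the black ring is at (166,160). I centre on the collar, descend and grip.

apply_moves([
  [0.036,0,0,0,0,0,-0.5],
  [0.0365,0,0,0,0,0,-0.5],
  [0,0,0.04,0,0,0,-0.5],
  [0,0,0.045,0,0,0,-0.5],
  [0,0,0.035,0,0,0,-0.5],
  [0,0,0.013,0,0,0,-0.5],
  [0,0,0,0,0,0,-0.5],
], force=30)

```text
t: 18.0
tcp_pos: [0.4544, 0.2755, 0.0047]
tool_rot: [0.755, 0.655, -0.001, -0.0]
force: [-0.4, 0.1, -0.3]
finger_gap: 0.752
gripper_force: 0.0
```

apply_moves([
  [0,0,0,0,0,0,1],
  [0,0,0,0,0,0,1],
  [0,0,0,0,0,0,1],
  [0,0,0,0,0,0,1],
  [0,0,0,0,0,0,1],
  [0,0,0,0,0,0,1],
])

```text
t: 18.75
tcp_pos: [0.4553, 0.2768, 0.0067]
tool_rot: [0.755, 0.656, 0.001, 0.001]
force: [-0.2, -2.0, 5.9]
finger_gap: 0.489
gripper_force: 31.4
```

apply_moves([
  [0,0,-0.02,0,0,0,1],
  [0,0,-0.04,0,0,0,1],
  [0,0,-0.04,0,0,0,1],
  [0,0,0,0,0,0,1],
  [0,0,0,0,0,0,1],
])

```text
t: 19.38
tcp_pos: [0.4537, 0.2764, 0.1052]
tool_rot: [0.755, 0.656, -0.0, -0.0]
force: [0.5, 0.2, 0.2]
finger_gap: 0.491
gripper_force: 30.7
```

Run:
```python
from h import *
s=sense();im=snapshot("wrist");cv2.imwrite("pics/w4.png",im[:,:,::-1])
C=cam("wrist",s);print(s["t"],s["tcp_pos"],s["finger_gap"],s["gripper_force"],s["force"]);R=Rot.from_quat(s["tool_rot"]).as_matrix();print(R.round(3))
h=cv2.cvtColor(im,cv2.COLOR_RGB2HSV);mm=cv2.inRange(h,(3,170,120),(20,255,255))
for c in blobs(mm,400): print(cv2.boundingRect(c),cv2.contourArea(c))
```

```text
19.375 [0.45365808 0.27644816 0.10522596] 0.49115366136422883 30.740534778451547 [0.49858026 0.16218946 0.23287009]
[[ 0.139  0.99  -0.   ]
 [ 0.99  -0.139 -0.   ]
 [-0.    -0.    -1.   ]]
(230, 234, 99, 105) 8091.5
(532, 133, 28, 110) 2591.0
(158, 6, 96, 102) 7411.5
```

View pics/w4.png

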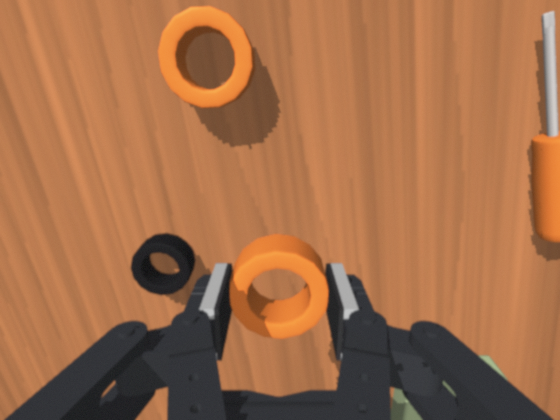

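The collar is held level between the pads at (279,290), and the other rings are untouched. I carry it over the stiff key.

apply_moves([
  [-0.049,0.0238,0,0,0,0,1],
  [-0.049,0.0238,0,0,0,0,1],
  [-0.049,0.0238,0,0,0,0,1],
  [-0.049,0.0238,0,0,0,0,1],
  [-0.049,0.0238,0,0,0,0,1],
  [-0.049,0.0238,0,0,0,0,1],
  [0,0,0.04,0,0,0,1],
  [0,0,0,0,0,0,1],
])

```text
t: 20.42
tcp_pos: [0.551, -0.0344, 0.0616]
tool_rot: [0.755, 0.655, -0.003, -0.004]
force: [-1.1, 0.7, -0.4]
finger_gap: 0.491
gripper_force: 30.7
```

Run:
```python
from h import *
s=sense();im=snapshot("wrist");R=Rot.from_quat(s["tool_rot"]).as_matrix()
print(s["t"],s["tcp_pos"],s["force"],s["gripper_force"],"delta tool",(R.T@([.5543,-.0343,s["tcp_pos"][2]]-s["tcp_pos"])).round(4))
C=cam("wrist",s)
h=cv2.cvtColor(im,cv2.COLOR_RGB2HSV);mm=cv2.inRange(h,(3,170,120),(20,255,255))
c=max((c for c in blobs(mm,3000) if 200<cv2.boundingRect(c)[0]<260),key=cv2.contourArea);x,y,w,hh=cv2.boundingRect(c);print(x,y,w,hh)
for dz in(.003,.0055,.007):
    a=ray(C,(279,y),s["tcp_pos"][2]-dz);b=ray(C,(279,y+hh-1),s["tcp_pos"][2]-dz+.02)
    print(dz,[(R.T@(p-s["tcp_pos"])).round(4) for p in(a,b)])
cv2.imwrite("pics/w5.png",cv2.resize(im[120:400,140:420,::-1],None,fx=2,fy=2))
```

```text
20.425 [ 0.55103069 -0.03440148  0.0616346 ] [-1.13128821  0.66323835 -0.35521054] 30.724405593937263 delta tool [ 0.0006  0.0032 -0.    ]
230 234 99 104
0.003 [array([0.0215, 0.0004, 0.003 ]), array([-0.0181,  0.0004, -0.017 ])]
0.0055 [array([0.0204, 0.0004, 0.0055]), array([-0.0201,  0.0004, -0.0145])]
0.007 [array([0.0198, 0.0004, 0.007 ]), array([-0.0213,  0.0004, -0.013 ])]
```

View pics/w5.png

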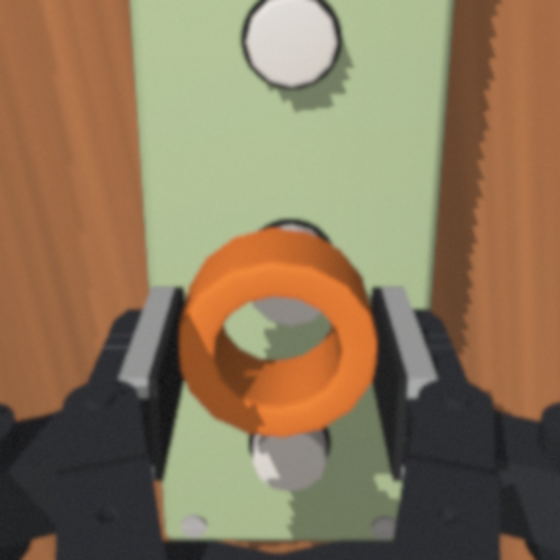

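The crop shows the collar at (279,335) and the key row at u≈290, so about 3 mm still to go in tool y. I let the arm settle and read the pose.

apply_moves([
  [0,0,0,0,0,0,1],
  [0,0,0,0,0,0,1],
  [0,0,0,0,0,0,1],
])

```text
t: 20.85
tcp_pos: [0.555, -0.0341, 0.0662]
tool_rot: [0.754, 0.656, 0.0, 0.001]
force: [0.0, 0.5, 0.4]
finger_gap: 0.493
gripper_force: 30.7
```

Run:
```python
from h import *
s=sense();im=snapshot("wrist");R=Rot.from_quat(s["tool_rot"]).as_matrix();print(R.round(3)[:,0])
print(s["t"],s["tcp_pos"],"delta tool",(R.T@([.5543,-.0343,s["tcp_pos"][2]]-s["tcp_pos"])).round(4))
C=cam("wrist",s)
for c in blobs(mask(im,"white"),300,4000):
    x,y,w,hh=cv2.boundingRect(c);(u,v),r=cv2.minEnclosingCircle(c)
    if 230<u<330 and v<200: p=ray(C,(u,v),.0365);print("key2",u,v,r,p,"key1 est",p-60e-3*np.array([.136,.9907,0]))
m=mask(im,"green")
for v in (150,200,225):
    xs=np.where(m[v])[0];print(v,[(R.T@(ray(C,(x,v),.03)-s["tcp_pos"]))[:2].round(4) for x in(xs.min()-.5,xs.max()+.5)])
```

```text
[ 0.138  0.99  -0.   ]
20.85 [ 0.55498775 -0.0340787   0.06623667] delta tool [-0.0003 -0.0007 -0.    ]
key2 276.5 140.0 22.209331512451172 [0.56245331 0.02503036 0.0365    ] key1 est [ 0.55429331 -0.03441164  0.0365    ]
key2 276.5 3.392857074737549 24.733911514282227 [0.57061725 0.08292874 0.0365    ] key1 est [0.56245725 0.02348674 0.0365    ]
150 [array([ 0.0536, -0.0395]), array([0.0537, 0.0383])]
200 [array([ 0.027 , -0.0393]), array([0.027, 0.038])]
225 [array([ 0.0127, -0.0397]), array([0.0127, 0.0379])]
```

apply_moves([
  [0,-0.0007,0.006,0,0,0,1],
  [0,0,0.005,0,0,0,1],
  [0,0,0,0,0,0,1],
  [0,0,0,0,0,0,1],
])

```text
t: 21.4
tcp_pos: [0.5538, -0.0345, 0.0541]
tool_rot: [0.755, 0.656, -0.0, -0.0]
force: [0.0, -0.1, -0.0]
finger_gap: 0.492
gripper_force: 30.7
```

apply_moves([
  [0,0,0.003,0,0,0,1],
  [0,0,0.003,0,0,0,1],
  [0,0,0,0,0,0,1],
])

```text
t: 21.78
tcp_pos: [0.5536, -0.0344, 0.048]
tool_rot: [0.755, 0.656, -0.0, -0.0]
force: [0.2, 0.6, -0.6]
finger_gap: 0.494
gripper_force: 30.7
```

apply_moves([
  [0,0,0.002,0,0,0,1],
  [0,0,0.002,0,0,0,1],
  [0,0,0,0,0,0,1],
])

```text
t: 22.15
tcp_pos: [0.5537, -0.0344, 0.0441]
tool_rot: [0.755, 0.656, -0.0, -0.0]
force: [-0.3, -0.2, -0.6]
finger_gap: 0.491
gripper_force: 30.7
```

No force with the collar's underside well below the key top, so it is over the key.

apply_moves([
  [0,0,0.002,0,0,0,1],
  [0,0,0.002,0,0,0,1],
  [0,0,0.002,0,0,0,1],
  [0,0,0,0,0,0,1],
])

```text
t: 22.65
tcp_pos: [0.5537, -0.0344, 0.0381]
tool_rot: [0.755, 0.656, -0.0, -0.0]
force: [0.1, 0.1, -0.8]
finger_gap: 0.488
gripper_force: 30.7
```

apply_moves([
  [0,0,0.001,0,0,0,1],
  [0,0,0,0,0,0,1],
])

```text
t: 22.9
tcp_pos: [0.5539, -0.0345, 0.0373]
tool_rot: [0.755, 0.656, -0.0, -0.0]
force: [0.2, -0.7, 0.4]
finger_gap: 0.49
gripper_force: 30.7
```

apply_moves([
  [0,0,0.001,0,0,0,1],
  [0,0,0,0,0,0,1],
])

```text
t: 23.15
tcp_pos: [0.5539, -0.0345, 0.0368]
tool_rot: [0.755, 0.656, 0.0, 0.0]
force: [-0.8, 0.2, 3.4]
finger_gap: 0.491
gripper_force: 31.1
```

It is down on the block. I release gently, then lift.

apply_moves([
  [0,0,0,0,0,0,-0.2],
  [0,0,0,0,0,0,-0.4],
  [0,0,0,0,0,0,-0.4],
  [0,0,0,0,0,0,-0.4],
  [0,0,-0.02,0,0,0,-0.4],
  [0,0,-0.04,0,0,0,-0.4],
  [0,0,-0.04,0,0,0,-0.4],
  [0,0,0,0,0,0,-0.4],
])

```text
t: 24.15
tcp_pos: [0.5561, -0.035, 0.1393]
tool_rot: [0.755, 0.656, 0.002, 0.003]
force: [0.3, 0.6, -0.2]
finger_gap: 0.702
gripper_force: 0.0
```

apply_moves([
  [-0.05,0,-0.02,0,0,0,-0.4],
  [-0.05,0,-0.01,0,0,0,-0.4],
  [0,0,0,0,0,0,-0.4],
  [0,0,0,0,0,0,-0.4],
])

```text
t: 24.65
tcp_pos: [0.5389, -0.133, 0.1651]
tool_rot: [0.755, 0.656, -0.0, -0.001]
force: [1.0, 0.5, -0.1]
finger_gap: 0.7
gripper_force: 0.0
```

Run:
```python
from h import *
s=sense();print(s["t"],s["tcp_pos"],s["force"])
a=snapshot("wrist")[0:400,140:420,::-1];b=snapshot("scene")[185:265,195:335,::-1]
cv2.imwrite("pics/w6.png",np.vstack([cv2.resize(a,(392,560))[:560,:392]])) 
b=cv2.resize(b,(400,229));c=np.zeros((560,792,3),np.uint8);c[:,:392]=cv2.resize(a,(392,560));c[:229,392:]=b;cv2.imwrite("pics/w6.png",c)
```

```text
24.65 [ 0.53889711 -0.13299852  0.16514338] [ 1.03727635  0.46898158 -0.08695638]
```

View pics/w6.png

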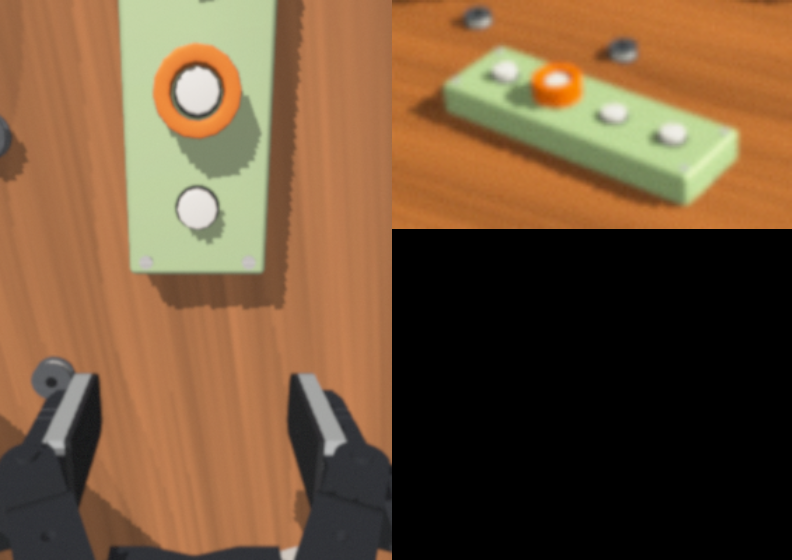

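The collar lies flat around the stiff key at (197,90), with the key up in its middle. The other three keys are low, the bobbins are in place, and the gripper is clear.

```bash
python3 -c "
from station import *
print(sign_off())"
```

```text
the job is handed in; nothing more can be done
None
```

The three light keys (places 0, 2 and 3) are clicked in with pushes of about 4 N. The stiff key at place 1 is still up with the collar lying flat around it, and I handed the job in at about 25 s.

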